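# Scoop bath balls into the shaker pot and shut its keeper bar

### The job

Using the scoop, lift at least three of the four balls out of the tray in one scoopful and tip them into the pot on the shaker, without spilling any on the bench or handling the balls with the fingers. Lay the scoop back flat on its mat and let go of it, then swing the keeper bar over the pot until it snaps past its detent and is fully home. Leave the bottle, the jar and the brush where they are.

Things in the scene. Friction and masses are not known exactly. Their poses are not given: they have to be found in the camera images.
- tray: Open-topped stainless steel tray fixed to the bench, 282 (x) x 124 (y) x 40 high, walls and floor 6 thick (inside 270 x 112, floor 6 above the bench). Origin: centre of its underside; x along its length, roughly away from the robot. The two corners at its +x end are cut off at 45 degrees (16 each way). The balls lie in the +x half; the other half is free to set the scoop down.
- ball0_center (a point): Centre of white hollow plastic bath ball number 1 of four alike, 38 in diameter, about 15 g, slippery; starts on the tray's floor and rolls easily.
- ball1_center (a point): Centre of white hollow plastic bath ball number 2 of four alike, 38 in diameter, about 15 g, slippery; starts on the tray's floor and rolls easily.
- ball2_center (a point): Centre of white hollow plastic bath ball number 3 of four alike, 38 in diameter, about 15 g, slippery; starts on the tray's floor and rolls easily.
- ball3_center (a point): Centre of white hollow plastic bath ball number 4 of four alike, 38 in diameter, about 15 g, slippery; starts on the tray's floor and rolls easily.
- scoop: Loose flat-bottomed steel scoop, 0.25 kg, on its mat. Pan 120 (x) x 90 (y) outside, floor 2 and walls 3 thick, side and back walls 36 high, open at the front (+x). From a strap at the back a black handle bar runs forward over the pan: x = -66 to +22, 22 wide, 22 high, its middle 98 above the underside. Origin: centre of the pan's underside; x to the open front, z up.
- scoop_grip (a point): Point in the middle of the handle bar's section, near the scoop's centre of mass: at (0, 0, 98) from the scoop's origin. The bar may be pinched across its width (y) from above, at any tilt.
- scoop_lip (a point): Middle of the pan's front edge, at its underside: (60, 0, 0) from the scoop's origin.
- mat: Thin dark rubber mat fixed to the bench, 200 (x) x 140 (y) x 3; the scoop's place. Origin: centre of its underside.
- shaker: White bench shaker fixed to the bench, 180 (x) x 205 (y), platform 35 high, with an open round metal pot. Origin on the bench under the pot's centre; x roughly away from the robot. At y = +90 the hinge post of the keeper bar; at y = -90, x = 12 its catch post, 101 high, with a sprung roller on top; at x = -13 a stop plate up to 131 high.
- pot_mouth (a point): Centre of the pot's mouth, at rim height: 115 above the bench, over the shaker's origin. Pot outside diameter 130, wall 4, inside depth 75.
- bar_hinge (a point): On the keeper bar's vertical hinge axis, at the bar's mid height (126 above the bench); at (0, 90) in the shaker's x, y.
- bar_knob (a point): Top centre of the upright black knob on the keeper bar: 20 in diameter, 40 high, its top 171 above the bench, the bar's top face 131; 125 from the hinge axis. The flat steel bar is 22 wide, 10 thick, and reaches 186 from the hinge.
- bar (a joint): Angle of the keeper bar (rad) about its vertical hinge. 0 = shut, home on its stop, lying over the pot's middle from hinge post to catch post (towards the shaker's -y). Grows as it swings out towards the shaker's +x. Starts open at 1.0 to 1.3, clear of the mouth; stays where left. From 0.14 to 0.05 it rides over the sprung roller (some 5 N at the knob); below that it is held shut.
- wash_bottle: Bystander: white plastic bottle, 68 in diameter, 170 high, standing at the left. Origin: centre of its underside.
- reagent_jar: Bystander: amber glass jar with black cap, 72 in diameter, 100 high, standing at the right. Origin: centre of its underside.
- bottle_brush: Bystander: hand brush lying across the far side of the bench.
There are look-alikes about, which are no part of the job. Several things have the shape of the mat; the one meant has the colours described above. Several things look just like the scoop: the one meant starts farthest from the robot's base.

How it is judged:
By the outcome, as a careful person would: the job done as asked, in the order asked, and still so for the second after the job is handed in, with the robot touching nothing.
It also fails if it takes over 72 s, if anything falls off the work surface, if the arm or the gripper's body presses on something with over 40 N, if the wrist force passes 120 N, or if a joint passes its speed limit or range.

### The arm

A 6-joint arm with a two-finger parallel gripper is mounted at the origin on the work surface. World frame = base frame: x ahead of the robot, y to its left, z up, the work surface at z = 0. Lengths are in m, angles in rad, forces in N, time in s.
With the tool pointing down it reaches from about 0.35 to 0.975 m from the base axis. Payload 4.9 kg.
Tool frame: the origin (TCP) lies on the centre line of the jaws, within the pads' length; the fingertips stand manip.tcp_to_tips ahead of it and the grasp point (between the pads) is the TCP (manip.tcp_to_tips is the distance from the TCP to the fingertips, in m); y points along the fingers, z is the direction in which the jaws open and shut, and the axes are right-handed (so a half turn about y gives the same grasp; the last joint's range is limited). The gripper opens to 85 mm and grips with 20 to 120 N. Pads are 22 mm wide; open, the fingers measure 114 mm over their backs; the gripper's body (76 mm by 85 mm) begins 54 mm behind the grasp point. The pads swing forward as they close: fully open they stand 13 mm farther back than shut.
Start: joints at [0.991, 0.053, 1.613, -0, 1.476, -0.119], TCP at [0.278, 0.56, 0.25] pointing down, gripper open.
Joint ranges: [-3.01, 3.01], [-1.01, 2.22], [0.06, 2.58], [-1.02, 4.17], [0.09, 2.62], [-3.14, 3.14]. Speed limits (rad/s): [2.57, 2.57, 3.14, 3.14, 3.14, 3.14].

### API

Orientations are given as a unit quaternion [w, x, y, z].
In Python, from plant import manip gives the robot as it stands.
- The arm moves only by the tool apply_moves, never from a script. Its argument "moves" is a list of rows, each a list of 7 numbers: the gripper's target within -1 to 1 (shut at 1, half-way at 0, fully open at -1), then the shift along the tool's x, y, z in mm, then the turn, a rotation vector about the tool's x, y, z in degrees. A call has 1 to 20 rows; each row shifts and turns the commanded pose from where the row before left it, along the tool's axes as they then stand; what a row does not reach is not made up. A row lasts 1/10 s, in which the tool goes at most 50 mm and 8.59 degrees, less where a joint would pass 70% of its speed; a pose out of reach is approached as far as the arm can. A call with a gripper value outside its range is refused whole. The fingers move at their own pace and stop on an object; the grip force is fixed at half the most. Time passes only in rows, so rows that do not move let the fingers close. It gives the time, the measured TCP pose, the force and the opening at its end, in the units of the state.
- manip.state(): the state, without advancing time (a new reading comes with each control period).
- manip.grab_frame(name): name is "scene" or "top" or "wrist"; returns the picture (420x560x3 uint8, blue, green, red); there is no depth.
- manip.calibration(name): a dict with "mtx" (3x3 intrinsics, pixels), "T" (4x4, takes a point from camera to world coordinates); the wrist camera has in their place "T_tool_cam" (4x4, takes a point from camera to tool coordinates, whose origin is the TCP and whose axes are the tool frame's). Camera axes: x right, y down, z forward; pixel columns grow to the right and rows downward; lengths in m; the calibration is good to about 2 mm. A picture is of the moment at which its call begins: read the wrist's pose just before it. calibration takes no time and is no camera call.
- manip.job_done(): hands the job in, once; it reports no verdict.
The state is a dict: "time": time; "joint_pos": joint angles; "joint_vel": joint speeds; "joint_efforts": joint torques, N m; "tool_pos": TCP position; "tool_rot": TCP orientation; "contact_force": force on the tool from outside, world axes, zero at the start; "ft_torque": the same for the moment, N m; "gripper_width": opening from 0.0 (shut) to 1.0 (fully open).
Only numpy, scipy, OpenCV 4.12 (cv2) and the standard library are available. Lean on these libraries where they do the work, as an engineer would, in place of code of your own. Each camera call takes 0.05 s, during which the arm holds its last target. There are 200 camera calls.

## Working session

There is one attempt and no reset: what is moved stays moved. The work goes in short steps, Python scripts to look and compute and a tool call to move; the robot and the scene stay as the last step left them, time stands still between calls to the robot, and variables do not carry over. Pictures are saved under pics/ and viewed, about 8 in all and at most 12, crops included, and the job is handed in when it is done.

Besides the shell and the picture viewer there is one more tool, called after "Emit:" as name(argument=value, ...), one argument or row to a line, values as JSON. apply_moves: Moves the arm, as the interface text tells. Its arguments: {"type":"object","properties":{"moves":{"type":"array","items":{"type":"array","items":{"type":"number"}}}},"required":["moves"]}

```bash
ls; mkdir -p pics
python3 - <<'E'
from plant import manip
import cv2,numpy as np
s=manip.state();print(s['time'],s['tool_pos'],s['tool_rot'],s['gripper_width'],manip.tcp_to_tips)
for n in('scene','top'):
    cv2.imwrite(f'pics/{n}0.png',manip.grab_frame(n)); c=manip.calibration(n);print(n,np.round(c['mtx'],1).tolist(),np.round(c['T'],3).tolist())
print(manip.calibration('wrist'))
E
```

```text
pics
0.0 [0.2776157  0.55932025 0.24906004] [-0.68773937  0.68909747 -0.16174398  0.16123931] 0.9988981029957034 0.019
scene [[462.0, 0.0, 276.4], [0.0, 462.0, 205.8], [0.0, 0.0, 1.0]] [[-0.805, 0.438, -0.399, 1.097], [0.593, 0.597, -0.54, 0.79], [0.002, -0.671, -0.741, 1.218], [0.0, 0.0, 0.0, 1.0]]
top [[444.6, 0.0, 273.7], [0.0, 444.6, 208.0], [0.0, 0.0, 1.0]] [[-0.03, -0.985, 0.172, 0.313], [-0.999, 0.026, -0.022, 0.015], [0.017, -0.173, -0.985, 1.197], [0.0, 0.0, 0.0, 1.0]]
{'mtx': array([[323.04633818,   0.        , 274.74918834],
       [  0.        , 323.04633818, 206.48922848],
       [  0.        ,   0.        ,   1.        ]]), 'T_tool_cam': array([[-6.26196487e-04,  9.57244355e-01,  2.89279887e-01,
        -7.33495721e-02],
       [ 1.22135073e-04, -2.89279868e-01,  9.57244558e-01,
        -1.22752543e-01],
       [ 9.99999796e-01,  6.34754399e-04,  6.42329281e-05,
        -3.03211729e-04],
       [ 0.00000000e+00,  0.00000000e+00,  0.00000000e+00,
         1.00000000e+00]])}
```

View pics/top0.png

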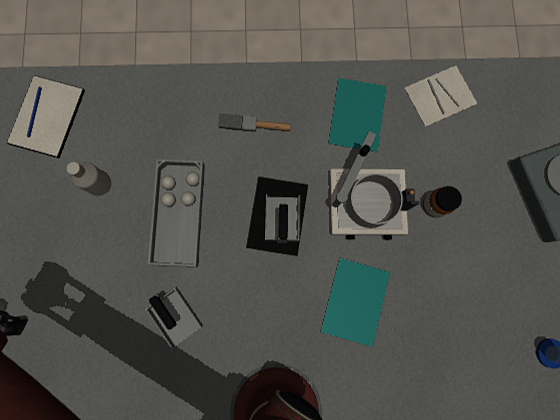

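View pics/scene0.png

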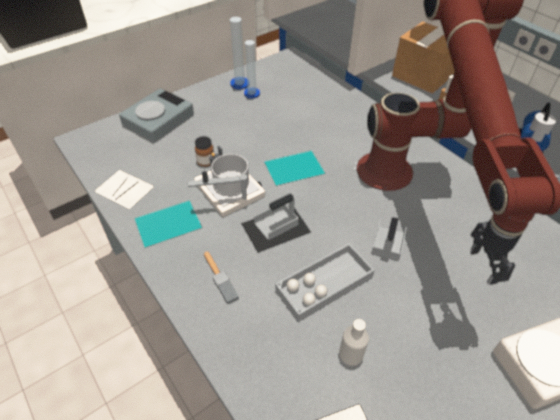

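```bash
cat > h.py <<'E'
from plant import manip
import cv2,numpy as np
from scipy.spatial.transform import Rotation as R
def cam(n,s=None):
    c=manip.calibration(n)
    if n!='wrist': return c['mtx'],np.array(c['T'])
    s=s or manip.state(); return c['mtx'],T_tool(s)@c['T_tool_cam']
def rot(q): return R.from_quat([q[1],q[2],q[3],q[0]])
def T_tool(s):
    T=np.eye(4);T[:3,:3]=rot(s['tool_rot']).as_matrix();T[:3,3]=s['tool_pos'];return T
def px2w(n,uv,z,C=None):
    K,T=C or cam(n); uv=np.atleast_2d(uv).astype(float)
    d=(np.linalg.inv(K)@np.c_[uv,np.ones(len(uv))].T).T@T[:3,:3].T
    o=T[:3,3]; return o+d*((z-o[2])/d[:,2])[:,None]
def w2px(n,p,C=None):
    K,T=C or cam(n); p=np.atleast_2d(p); q=(p-T[:3,3])@T[:3,:3]; q=q@K.T; return q[:,:2]/q[:,2:]
E
python3 - <<'E'
from h import *
im=cv2.imread('pics/top0.png')
a=cv2.resize(im[150:275,145:325],None,fx=4,fy=4,interpolation=cv2.INTER_CUBIC);cv2.imwrite('pics/cA.png',a)
b=cv2.resize(im[120:250,320:470],None,fx=4,fy=4,interpolation=cv2.INTER_CUBIC);cv2.imwrite('pics/cB.png',b)
g=im.min(2)
for x0,y0,x1,y1 in[(158,170,202,212)]:
    m=(g[y0:y1,x0:x1]>150).astype('uint8');n,l,st,ce=cv2.connectedComponentsWithStats(m)
    for i in range(1,n):
        if st[i,4]>20: print(st[i],ce[i]+[x0,y0],px2w('top',ce[i]+[x0,y0],.027).round(3))
# mat black
m=(im.max(2)<22).astype('uint8')[165:265,235:320];n,l,st,ce=cv2.connectedComponentsWithStats(m)
for i in range(1,n):
    if st[i,4]>100: print('dark',st[i],ce[i]+[235,165])
E
```

```text
dark [  12   12   61   79 2042] [273.26101861 214.01077375]
dark [ 44  40   9  35 299] [282.94648829 221.5451505 ]
```

View pics/cA.png

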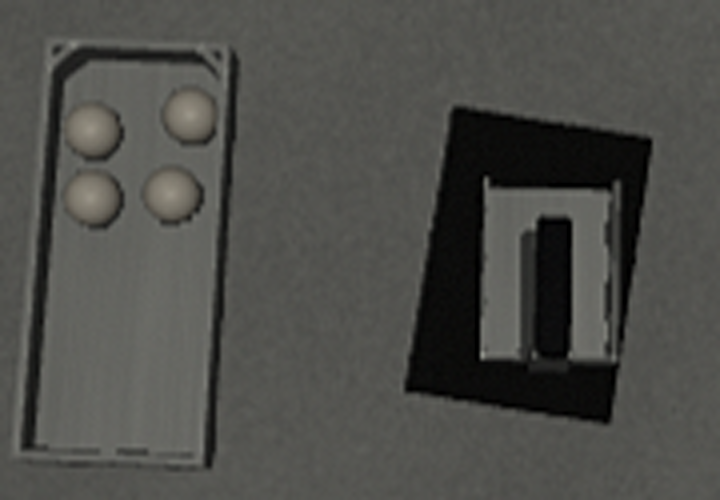

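View pics/cB.png

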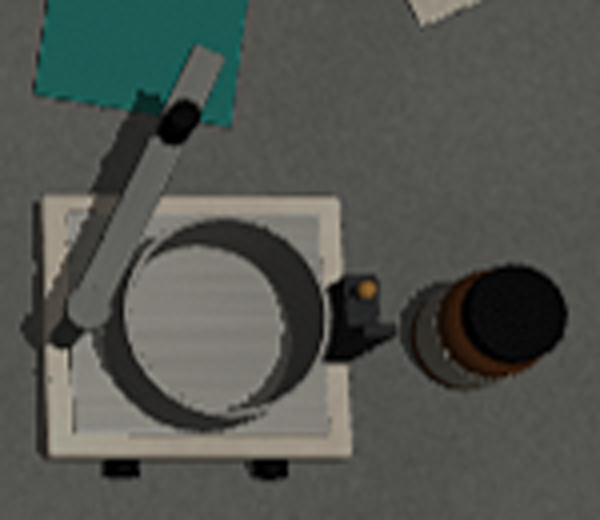

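```bash
cat >> h.py <<'E'
def plan(p,Rt=None,s=None):
    "total shift (current tool axes, mm) and turn (deg) from the present pose"
    s=s or manip.state();T=T_tool(s);d=T[:3,:3].T@(np.array(p)-T[:3,3])*1e3
    r=np.zeros(3) if Rt is None else R.from_matrix(T[:3,:3].T@Rt).as_rotvec(degrees=True)
    print('shift mm',d.round(1),'turn deg',r.round(2))
def down(yaw):
    "tool down, tool x along yaw"
    x=np.array([np.cos(yaw),np.sin(yaw),0]);y=np.array([0,0,-1.]);return np.c_[x,y,np.cross(x,y)]
E
python3 - <<'E'
from h import *
s=manip.state();print(T_tool(s).round(3).tolist())
A=lambda l:np.array(l)/4.-.375+[145,150]
B=lambda l:np.array(l)/4.-.375+[320,120]
def sh(n,p): print(n,p[:,:2].round(4).tolist())
t=px2w('top',A([(50,40),(235,45),(210,467),(15,457)]),.04);sh('tray',t)
c=t.mean(0);ax=(t[0]+t[1]-t[2]-t[3])/2;print('c',c,'len',np.hypot(*ax[:2]),'yaw',np.arctan2(ax[1],ax[0]))
sh('balls',px2w('top',A([(93,130),(190,116),(93,198),(172,195)]),.025))
q=px2w('top',A([(486,178),(617,180),(617,363),(480,360)]),.039);sh('scooprim',q)
ax=(q[0]+q[1]-q[2]-q[3])/2;print('c',q.mean(0),np.hypot(*ax[:2]),np.arctan2(ax[1],ax[0]))
sh('handle',px2w('top',A([(555,217),(552,358)]),.112))
m=px2w('top',A([(453,107),(652,139),(608,423),(407,391)]),.003);sh('mat',m);ax=(m[0]+m[1]-m[2]-m[3])/2;print('c',m.mean(0),np.arctan2(ax[1],ax[0]))
p=px2w('top',B([(45,197),(340,198),(350,457),(45,457)]),.035);sh('shaker',p)
sh('knob',px2w('top',B([(183,115)]),.171));sh('hinge',px2w('top',B([(90,308)]),.131));sh('potrim',px2w('top',B([(95,322),(330,322),(215,220),(215,430)]),.115))
sh('jar',px2w('top',B([(515,313)]),.1))
E
```

```text
[[0.896, -0.001, 0.445, 0.278], [-0.445, -0.002, 0.896, 0.559], [-0.0, -1.0, -0.002, 0.249], [0.0, 0.0, 0.0, 1.0]]
tray [[0.6555, 0.2985], [0.649, 0.1748], [0.3681, 0.1915], [0.3782, 0.3166]]
c [0.51270998 0.24534844 0.04      ] len 0.2796549427335905 yaw -0.06253870898494455
balls [[0.5965, 0.2723], [0.6045, 0.2072], [0.5498, 0.2718], [0.5504, 0.2192]]
scooprim [[0.5536, 0.0087], [0.55, -0.0784], [0.428, -0.0735], [0.4324, 0.0159]]
c [ 0.49100232 -0.03180391  0.039     ] 0.12174090729823643 -0.04935264677727008
handle [[0.5126, -0.033], [0.4249, -0.0282]]
mat [[0.6117, 0.03], [0.5855, -0.1066], [0.3914, -0.0687], [0.4167, 0.0654]]
c [ 0.50133105 -0.01995625  0.003     ] -0.18637633468409198
shaker [[0.6195, -0.168], [0.6137, -0.3683], [0.4375, -0.3606], [0.4431, -0.1588]]
knob [[0.6324, -0.2325]]
hinge [[0.5234, -0.1769]]
potrim [[0.5176, -0.1824], [0.5137, -0.3292], [0.5808, -0.2617], [0.448, -0.2526]]
jar [[0.5191, -0.4521]]
```

Emit:
apply_moves(
  moves=[
    [-1,0,0,0,0,-7.9,0],
    [-1,0,0,0,0,-7.9,0],
    [-1,0,0,0,0,-7.8,0],
    [-1,15.1,0,-36.2,0,0,0],
    [-1,15.1,0,-36.2,0,0,0],
    [-1,15.1,0,-36.2,0,0,0],
    [-1,15.1,0,-36.2,0,0,0],
    [-1,15.1,0,-36.2,0,0,0],
    [-1,15.1,0,-36.2,0,0,0],
    [-1,15.1,0,-36.2,0,0,0],
    [-1,15.1,0,-36.2,0,0,0],
    [-1,15.1,0,-36.2,0,0,0],
    [-1,15.1,0,-36.2,0,0,0],
    [-1,15.1,0,-36.2,0,0,0],
    [-1,15.1,0,-36.2,0,0,0],
    [-1,15.1,0,-36.2,0,0,0],
    [-1,15.1,0,-36.2,0,0,0],
    [-1,15.1,0,-36.2,0,0,0],
    [-1,15.1,0,-36.2,0,0,0],
  ],
)

```text
time: 2.0
tool_pos: [0.4909, -0.0321, 0.2499]
tool_rot: [0.707, -0.707, 0.018, -0.017]
contact_force: [0.2, -0.0, 0.5]
gripper_width: 0.999
```

Run:
```python
from h import *
s=manip.state();print(s['time'],s['tool_pos'],s['joint_pos'],T_tool(s)[:3,:3].round(3).tolist())
C=cam('wrist',s);im=manip.grab_frame('wrist')
for p in w2px('wrist',[(.491,-.032,.112),(.425,-.029,.112),(.513,-.033,.112),(.55,.011,.039),(.55,-.078,.039),(.52,-.256,.115)],C): print(p.round(0))
cv2.imwrite('pics/w1.png',im)
```

```text
2.0 [ 0.49092015 -0.03211844  0.24988577] [-2.16793359e-01 -2.73729898e-01  1.91455168e+00  1.15002806e-04
  1.50117609e+00 -1.73839504e+00] [[0.999, -0.0, 0.049], [-0.049, 0.0, 0.999], [-0.0, -1.0, 0.0]]
[275. 201.]
[275. 119.]
[275. 225.]
[317. 232.]
[236. 236.]
[ 18. 246.]
```

View pics/w1.png

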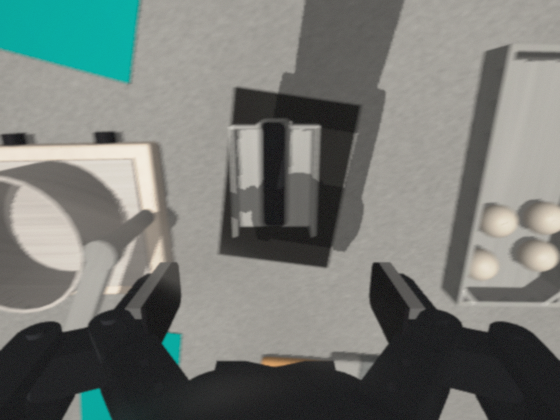

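Emit:
apply_moves(
  moves=[
    [-1,0,30,0,0,0,0],
    [-1,0,30,0,0,0,0],
    [-1,0,30,0,0,0,0],
    [-1,0,30,0,0,0,0],
    [-1,0,29,0,0,0,0],
    [-1,0,0,0,0,0,0],
    [1,0,0,0,0,0,0],
    [1,0,0,0,0,0,0],
    [1,0,0,0,0,0,0],
    [1,0,0,0,0,0,0],
    [1,0,0,0,0,0,0],
    [1,0,0,0,0,0,0],
    [1,0,0,0,0,0,0],
    [1,0,0,0,0,0,0],
  ],
)

```text
time: 3.45
tool_pos: [0.492, -0.0308, 0.1028]
tool_rot: [-0.707, 0.707, -0.016, 0.018]
contact_force: [-0.0, 0.4, 6.8]
gripper_width: 0.249
```

Emit:
apply_moves(
  moves=[
    [1,0,-10,0,0,0,0],
    [1,0,-15,0,0,0,0],
    [1,0,-25,0,0,0.8,0],
    [1,0,-25,0,0,0,0],
    [1,0,-25,0,0,0,0],
    [1,-5,0,20,0,0,0],
    [1,-6.4,0,32,0,0,0],
    [1,-6.4,0,32,0,0,0],
    [1,-6.4,0,32,0,0,0],
    [1,-6.4,0,32,0,0,0],
    [1,-6.4,0,32,0,0,0],
    [1,-6.4,0,32,0,0,0],
    [1,-6.4,0,32,0,0,0],
    [1,-5,0,20,0,0,0],
    [1,-2,0,13,0,0,0],
    [1,0,0,0,0,0,0],
    [1,0,0,0,0,0,0],
  ],
)

```text
time: 5.15
tool_pos: [0.4516, 0.249, 0.2013]
tool_rot: [-0.706, 0.707, -0.022, 0.022]
contact_force: [-0.2, -0.0, -3.4]
gripper_width: 0.247
```

Run:
```python
from h import *
s=manip.state();print(s['time'],s['tool_pos'],s['joint_pos'].round(2),s['contact_force'],T_tool(s)[:3,:3].round(3).tolist())
im=manip.grab_frame('top');cv2.imwrite('pics/t2.png',np.hstack([cv2.resize(im[120:290,130:330],None,fx=3,fy=3,interpolation=cv2.INTER_CUBIC)]))
m=cv2.imread('pics/t2.png');print(m.shape)
```

```text
5.15 [0.45164655 0.24895806 0.20132925] [ 0.36 -0.18  1.91 -0.    1.4  -1.15] [-2.05643584e-01 -3.21561737e-03 -3.35784645e+00] [[0.998, -0.0, 0.063], [-0.063, -0.001, 0.998], [-0.0, -1.0, -0.001]]
(510, 600, 3)
```

View pics/t2.png

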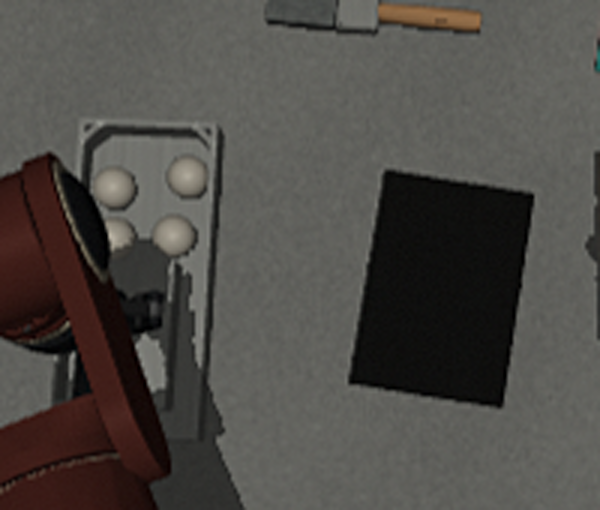

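Emit:
apply_moves(
  moves=[
    [1,0,20,0,0,0,0],
    [1,0,20,0,0,0,0],
    [1,0,20,0,0,0,0],
    [1,0,15,0,0,0,0],
    [1,0,10,0,0,0,0],
    [1,0,5,0,0,0,0],
    [1,0,0,0,0,0,0],
    [1,0,0,0,0,0,0],
  ],
)

```text
time: 6.0
tool_pos: [0.4523, 0.2497, 0.1122]
tool_rot: [0.707, -0.707, 0.022, -0.023]
contact_force: [0.1, 0.9, -3.2]
gripper_width: 0.247
```

Run:
```python
from h import *
im=manip.grab_frame('scene');cv2.imwrite('pics/s3.png',cv2.resize(im[180:340,250:420],None,fx=3.5,fy=3.5,interpolation=cv2.INTER_CUBIC))
```

```text
(no output)
```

View pics/s3.png

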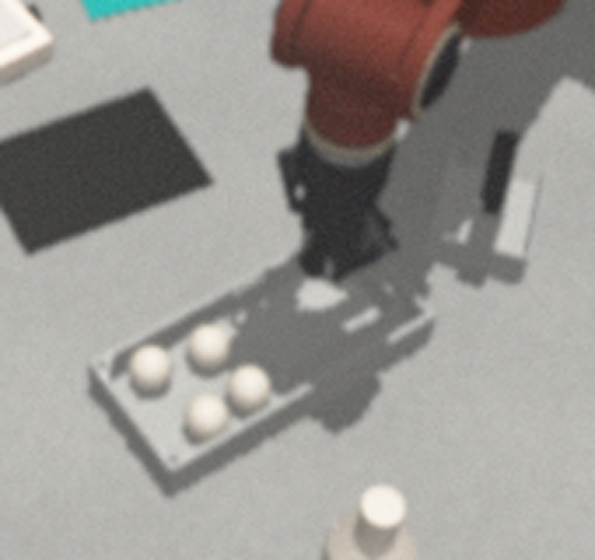

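Emit:
apply_moves(
  moves=[
    [1,0,2,0,0,0,0],
    [1,0,2,0,0,0,0],
    [1,0,1.5,0,0,0,0],
    [1,0,0,0,0,0,0],
  ],
)

```text
time: 6.45
tool_pos: [0.4517, 0.2496, 0.1059]
tool_rot: [0.707, -0.707, 0.022, -0.022]
contact_force: [-0.8, -0.6, -2.8]
gripper_width: 0.248
```

Emit:
apply_moves(
  moves=[
    [1,0,1,0,0,0,0],
    [1,0,1,0,0,0,0],
    [1,0,0,0,0,0,0],
  ],
)

```text
time: 6.75
tool_pos: [0.4528, 0.25, 0.1058]
tool_rot: [0.707, -0.706, 0.021, -0.023]
contact_force: [-1.4, -0.3, 5.2]
gripper_width: 0.246
```

Emit:
apply_moves(
  moves=[
    [1,3,0,0,0,0,0],
    [1,4,0,0,0,0,0],
    [1,5,0,0,0,0,0],
    [1,5,0,0,0,0,0],
    [1,5,0,0,0,0,0],
    [1,5,0,0,0,0,0],
    [1,5,0,0,0,0,0],
    [1,5,0,0,0,0,0],
    [1,5,0,0,0,0,0],
    [1,5,0,0,0,0,0],
    [1,5,0,0,0,0,0],
    [1,5,0,0,0,0,0],
    [1,5,0,0,0,0,0],
    [1,5,0,0,0,0,0],
    [1,5,0,0,0,0,0],
    [1,5,0,0,0,0,0],
    [1,5,0,0,0,0,0],
    [1,5,0,0,0,0,0],
    [1,5,0,0,0,0,0],
  ],
)

```text
time: 8.65
tool_pos: [0.5447, 0.2442, 0.1059]
tool_rot: [0.707, -0.706, 0.021, -0.023]
contact_force: [-1.9, 0.4, 6.0]
gripper_width: 0.245
```

Run:
```python
from h import *
a=manip.grab_frame('scene')[200:340,260:400];b=manip.grab_frame('top')[140:280,120:260]
cv2.imwrite('pics/s4.png',cv2.resize(np.hstack([a,b]),None,fx=2.85,fy=2.85,interpolation=cv2.INTER_CUBIC))
```

```text
(no output)
```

View pics/s4.png

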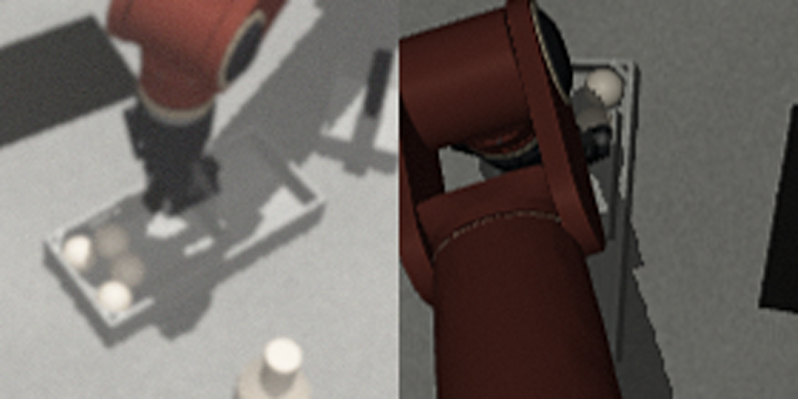

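Emit:
apply_moves(
  moves=[
    [1,3,0,0,0,0,0],
    [1,3,0,0,0,0,0],
    [1,3,0,0,0,0,0],
    [1,3,0,0,0,0,0],
    [1,3,0,0,0,0,0],
    [1,3,0,0,0,0,0],
    [1,3,0,0,0,0,0],
    [1,3,0,0,0,0,0],
    [1,3,0,0,0,0,0],
    [1,2,0,0,0,0,0],
    [1,0,0,0,0,0,0],
  ],
)

```text
time: 9.85
tool_pos: [0.5735, 0.2424, 0.1058]
tool_rot: [0.707, -0.706, 0.021, -0.023]
contact_force: [-0.2, 0.4, 7.0]
gripper_width: 0.25
```

Emit:
apply_moves(
  moves=[
    [1,2,0,0,0,0,0],
    [1,2,0,0,0,0,0],
    [1,1,0,0,0,0,0],
    [1,0,0,0,0,0,0],
  ],
)

```text
time: 10.25
tool_pos: [0.5783, 0.2421, 0.1058]
tool_rot: [0.707, -0.706, 0.021, -0.023]
contact_force: [-1.3, 0.4, 7.0]
gripper_width: 0.246
```

Run:
```python
from h import *
a=manip.grab_frame('scene')[220:320,265:365];b=manip.grab_frame('top')[140:240,140:240]
cv2.imwrite('pics/s5.png',cv2.resize(np.hstack([a,b]),None,fx=4,fy=4,interpolation=cv2.INTER_CUBIC))
```

```text
(no output)
```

View pics/s5.png

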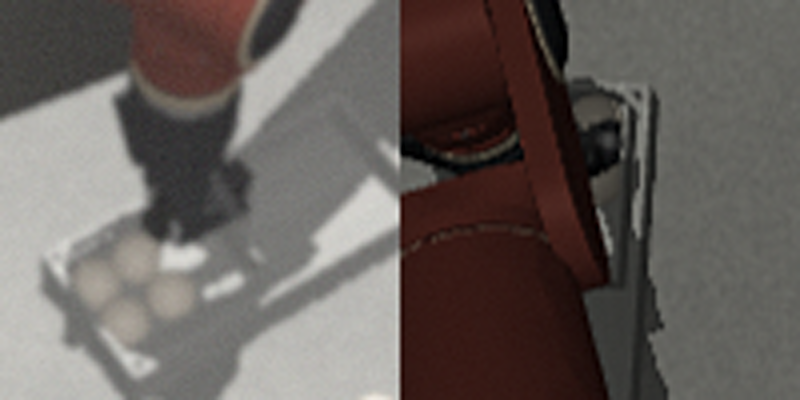

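Emit:
apply_moves(
  moves=[
    [1,0,-2,0,0,0,0],
    [1,0,-2,0,0,0,0],
    [1,-4.4,-3.2,0,0,0,-2.5],
    [1,-4.4,-3.2,0,0,0,-2.5],
    [1,-4.4,-3.2,0,0,0,-2.5],
    [1,-4.4,-3.2,0,0,0,-2.5],
    [1,-4.4,-3.2,0,0,0,-2.5],
    [1,-4.4,-3.2,0,0,0,-2.5],
    [1,-4.4,-3.2,0,0,0,-2.5],
    [1,-4.4,-3.2,0,0,0,-2.5],
    [1,-4.4,-3.2,0,0,0,-2.5],
    [1,-4.4,-3.2,0,0,0,-2.5],
    [1,0,0,0,0,0,0],
  ],
)

```text
time: 11.65
tool_pos: [0.5255, 0.2442, 0.1276]
tool_rot: [-0.685, 0.696, 0.13, 0.173]
contact_force: [0.3, -0.2, -4.0]
gripper_width: 0.247
```

Run:
```python
from h import *
s=manip.state();print(s['time'],s['tool_pos'],s['joint_pos'].round(2),T_tool(s)[:3,:3].round(3).tolist())
d=T_tool(s)[:3,:3].T;print('up100',(d@[0,0,100]).round(1),'x',d[:,0].round(3),'y',d[:,1].round(3))
# pot from top0: circle of the pot rim, shaker frame
t=px2w('top',np.array([(45,197),(340,198),(350,457),(45,457)])/4.-.375+[320,120],.035)
print(t.mean(0))
# balls via scene: predicted spots of pan interior
```

```text
11.65 [0.52548963 0.24416462 0.12760592] [ 0.39 -0.14  2.06 -0.25  0.85 -0.99] [[0.907, 0.417, 0.062], [-0.056, -0.028, 0.998], [0.418, -0.908, -0.002]]
up100 [ 41.8 -90.8  -0.2] x [0.907 0.417 0.062] y [-0.056 -0.028  0.998]
[ 0.52846462 -0.2639546   0.035     ]
```

Run:
```python
from h import *
im=cv2.imread('pics/cB.png',0)
c=cv2.HoughCircles(cv2.GaussianBlur(im,(5,5),0),cv2.HOUGH_GRADIENT,1.5,8,param1=80,param2=30,minRadius=95,maxRadius=116)
for u,v,r in c[0][:6]: print(u,v,r,px2w('top',np.array([u,v])/4-.375+[320,120],.115).round(4))
```

```text
225.75 318.75 98.6 [[ 0.5175 -0.2641  0.115 ]]
225.75 309.75 101.75 [[ 0.5232 -0.2645  0.115 ]]
218.25 327.75 110.15 [[ 0.5119 -0.259   0.115 ]]
207.75 315.75 115.1 [[ 0.5197 -0.253   0.115 ]]
233.25 305.25 110.15 [[ 0.5259 -0.2694  0.115 ]]
225.75 300.75 110.15 [[ 0.5289 -0.2649  0.115 ]]
```

Emit:
apply_moves(
  moves=[
    [1,8,-18,0,0,0,0],
    [1,10,-22,0,0,0,0],
    [1,10,-22,0,0,0,0],
    [1,10,-22,0,0,0,0],
    [1,10,-22,0,0,0,0],
    [1,8,-18,0,0,0,0],
    [1,0,0,0,0,0,0],
  ],
)

```text
time: 12.35
tool_pos: [0.5284, 0.2452, 0.2703]
tool_rot: [-0.686, 0.694, 0.133, 0.176]
contact_force: [0.6, 0.4, -4.1]
gripper_width: 0.248
```

Emit:
apply_moves(
  moves=[
    [1,-1.5,-0.7,-8,0,0,0],
    [1,-2.9,-1.3,-16,0,0,0],
    [1,-4.4,-1.9,-24,0,0,0],
    [1,-5.75,-2.6,-31.7,0,0,0],
    [1,-5.75,-2.6,-31.7,0,0,0],
    [1,-5.75,-2.6,-31.7,0,0,0],
    [1,-5.75,-2.6,-31.7,0,0,0],
    [1,-5.75,-2.6,-31.7,0,0,0],
    [1,-5.75,-2.6,-31.7,0,0,0],
    [1,-5.75,-2.6,-31.7,0,0,0],
    [1,-5.75,-2.6,-31.7,0,0,0],
    [1,-5.75,-2.6,-31.7,0,0,0],
    [1,-5.75,-2.6,-31.7,0,0,0],
    [1,-5.75,-2.6,-31.7,0,0,0],
    [1,-5.75,-2.6,-31.7,0,0,0],
    [1,-5.75,-2.6,-31.7,0,0,0],
    [1,-4.4,-1.9,-24,0,0,0],
    [1,-2.9,-1.3,-16,0,0,0],
    [1,-1.5,-0.7,-8,0,0,0],
    [1,0,0,0,0,0,0],
  ],
)

```text
time: 14.35
tool_pos: [0.3928, -0.2563, 0.2631]
tool_rot: [-0.686, 0.694, 0.13, 0.175]
contact_force: [-0.8, 1.6, -3.3]
gripper_width: 0.244
```

Run:
```python
from h import *
s=manip.state();T=T_tool(s);print(s['time'],s['tool_pos'],s['joint_pos'].round(2),s['contact_force'],T[:3,:3].round(3).tolist())
lip=T@np.array([.06,.099,0,1]);print('lip',lip)
a=manip.grab_frame('scene')[110:250,160:300];b=manip.grab_frame('wrist')
b=cv2.resize(b,(400,300));a=cv2.resize(a,(300,300),interpolation=cv2.INTER_CUBIC)
cv2.imwrite('pics/s6.png',np.hstack([a,b]))
```

```text
14.35 [ 0.39283457 -0.25628273  0.26310993] [-0.92 -0.6   2.16  0.34  1.3  -2.47] [-0.7959471   1.57488027 -3.2901339 ] [[0.906, 0.419, 0.065], [-0.06, -0.025, 0.998], [0.42, -0.907, 0.002]]
lip [ 0.48868554 -0.26233674  0.19848067  1.        ]
```

View pics/s6.png

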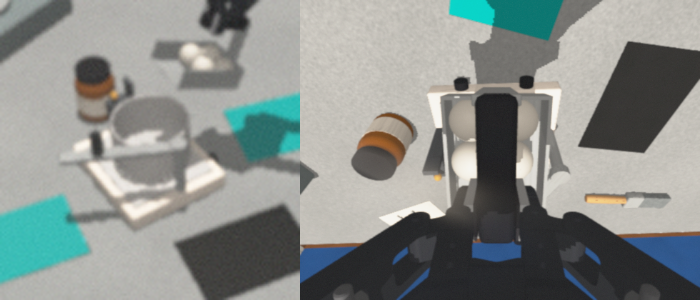

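Emit:
apply_moves(
  moves=[
    [1,7.5,-4.2,0,0,0,4.2],
    [1,7.5,-4.2,0,0,0,4.2],
    [1,7.5,-4.2,0,0,0,4.2],
    [1,7.5,-4.2,0,0,0,4.2],
    [1,-0.5,10,0,0,0,0],
    [1,-1.5,14,0,0,0,0],
    [1,-1.5,14,0,0,0,0],
    [1,-1.5,14,0,0,0,0],
    [1,-1,10,0,0,0,0],
    [1,0,0,0,0,0,0],
  ],
)

```text
time: 15.45
tool_pos: [0.4183, -0.2567, 0.2253]
tool_rot: [-0.705, 0.706, 0.027, 0.072]
contact_force: [-0.5, 0.6, -4.2]
gripper_width: 0.249
```

Run:
```python
from h import *
s=manip.state();T=T_tool(s);print(s['time'],s['tool_pos'],s['joint_pos'].round(2),s['contact_force'],T[:3,:3].round(3).tolist())
lip=T@np.array([.06,.099,0,1]);print('lip',lip)
```

```text
15.45 [ 0.41826602 -0.25674789  0.22528742] [-0.75 -0.34  2.02  0.09  1.37 -2.27] [-0.46540595  0.58611944 -4.15329519] [[0.988, 0.139, 0.063], [-0.063, -0.006, 0.998], [0.139, -0.99, 0.003]]
lip [ 0.49133128 -0.26112222  0.13560279  1.        ]
```

Emit:
apply_moves(
  moves=[
    [1,3.5,-2,0,0,0,2],
    [1,3.5,-2,0,0,0,2],
    [1,3.5,-2,0,0,0,2],
    [1,3.5,-2,0,0,0,2],
    [1,3.5,-2,0,0,0,2],
    [1,3.5,-2,0,0,0,2],
    [1,3.5,-2,0,0,0,2],
    [1,3.5,-2,0,0,0,2],
    [1,3.5,-2,0,0,0,2],
    [1,3.5,-2,0,0,0,2],
    [1,3.5,-2,0,0,0,2],
    [1,3.5,-2,0,0,0,2],
    [1,3.5,-2,0,0,0,2],
    [1,3.5,-2,0,0,0,2],
    [1,3.5,-2,0,0,0,2],
    [1,3.5,-2,0,0,0,2],
    [1,3.5,-2,0,0,0,2],
    [1,3.5,-2,0,0,0,2],
    [1,0,0,0,0,0,0],
    [1,0,0,0,0,0,0],
  ],
)

```text
time: 17.45
tool_pos: [0.4863, -0.2618, 0.2536]
tool_rot: [0.691, -0.681, 0.191, 0.149]
contact_force: [-0.3, -0.1, -3.6]
gripper_width: 0.245
```

Run:
```python
from h import *
s=manip.state();T=T_tool(s);print(s['time'],s['tool_pos'],s['joint_pos'].round(2),s['contact_force'],T[:3,:3].round(3).tolist())
lip=T@np.array([.06,.099,0,1]);print('lip',lip)
a=manip.grab_frame('scene')[130:250,160:300];b=manip.grab_frame('wrist')
b=cv2.resize(b,(400,300));a=cv2.resize(a,(350,300),interpolation=cv2.INTER_CUBIC)
cv2.imwrite('pics/s7.png',np.hstack([a,b]))
```

```text
17.45 [ 0.48627193 -0.26175415  0.25357856] [-0.53  0.16  1.54 -0.22  1.87 -2.06] [-0.31013761 -0.05337354 -3.57414627] [[0.883, -0.466, 0.063], [-0.055, 0.029, 0.998], [-0.467, -0.884, 0.0]]
lip [ 0.49309014 -0.26215768  0.13801754  1.        ]
```

View pics/s7.png

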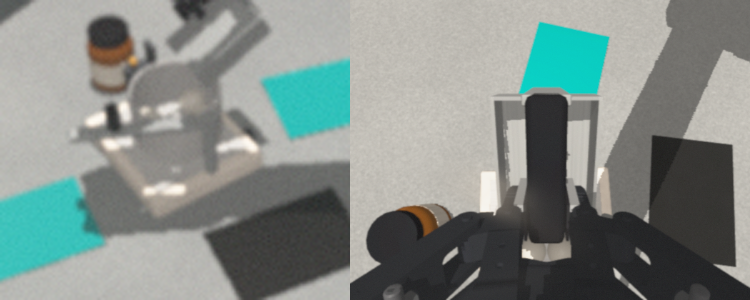

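Emit:
apply_moves(
  moves=[
    [1,7,-4,0,0,0,4],
    [1,7,-4,0,0,0,4],
    [1,7,-4,0,0,0,4],
    [1,0,0,0,0,0,0],
    [1,0,0,0,0,0,0],
    [1,0,0,0,0,0,0],
    [1,0,0,0,0,0,0],
  ],
)

```text
time: 18.25
tool_pos: [0.5098, -0.2634, 0.254]
tool_rot: [0.672, -0.657, 0.261, 0.219]
contact_force: [-0.7, -0.1, -2.7]
gripper_width: 0.249
```

Run:
```python
from h import *
s=manip.state();T=T_tool(s);print(s['time'],s['tool_pos'],s['joint_pos'].round(2),s['contact_force'],T[:3,:3].round(3).tolist())
C=cam('wrist',s);b=manip.grab_frame('wrist');cv2.imwrite('pics/w8.png',b)
# pan area pixels: predicted pan floor corners
P=[(x,.097,y) for x,y in((-.057,.042),(-.057,-.042),(.06,-.042),(.06,.042))]
print(w2px('wrist',[(T@np.r_[p,1])[:3] for p in P],C).round(0).tolist())
print(b[180:400:8,240:312:8].max(2))
d=T[:3,:3].T;print('up100',(d@[0,0,100]).round(1),'-x100',(d@[-100,0,0]).round(1),'+y100',(d@[0,100,0]).round(1))
```

```text
18.25 [ 0.50984803 -0.26344429  0.25399518] [-0.49  0.33  1.4  -0.3   2.05 -2.05] [-0.6712621  -0.11554708 -2.72984349] [[0.768, -0.637, 0.063], [-0.049, 0.04, 0.998], [-0.639, -0.769, -0.001]]
[[339.0, 134.0], [212.0, 134.0], [221.0, 289.0], [330.0, 289.0]]
[[125  36  45  45  45  42  45  43  88]
 [188  35  43  41  43  43  45  39 136]
 [186  37  44  46  46  44  48  41 152]
 [185  38  46  41  45  44  46  41 154]
 [185  47  46  47  43  45  49  38 154]
 [185  43  43  43  44  44  44  41 128]
 [184  51  40  47  42  43  45  41 129]
 [182  64  43  43  45  44  40  42 119]
 [183  71  44  44  42  43  43  42 118]
 [167  80  48  49  45  43  43  42 161]
 [165  69  51  47  47  45  45  41 134]
 [164  61  56  51  49  47  46  43 107]
 [162  68  59  56  54  50  48  44  57]
 [162  66  63  56  52  50  52  49  49]
 [161  65  65  60  54  51  50  49  58]
 [ 71  64  63  58  58  55  51  51  60]
 [ 64  62  61  60  58  54  53  48  60]
 [ 57  55  60  58  60  54  56  49  63]
 [ 46  56  53  58  59  57  55  50  58]
 [ 36 171  48  52  53  55  54  53  65]
 [ 64 240 211 140  85  85  85 137 146]
 [127 240 240 240 146 146 145 142 142]
 [102 129 131 123 146 145 127 133 129]
 [ 41  53  56 110 124 128 136  56  56]
 [ 40  46  49  51  49  51  50  46  48]
 [ 40  57  55  54  55  57  56  54  53]
 [ 56  55  55  56  54  56  56  53  53]
 [ 52  49  55  58  51  54  55  54  53]]
up100 [-63.9 -76.9  -0.1] -x100 [-76.8  63.7  -6.3] +y100 [-4.9  4.  99.8]
```

Emit:
apply_moves(
  moves=[
    [1,-15,-18,0,0,0,0],
    [1,-15,-18,0,0,0,0],
    [1,-15,-18,0,0,0,0],
    [1,0,0,0,0,0,-8],
    [1,0,0,0,0,0,-8],
    [1,0,0,0,0,0,-8],
    [1,0,0,0,0,0,-8],
    [1,0,0,0,0,0,-7.7],
    [1,-3.2,0,20,0,0,0],
    [1,-3.2,0,32,0,0,0],
    [1,-3.2,0,32,0,0,0],
    [1,-3.2,0,32,0,0,0],
    [1,-3.2,0,32,0,0,0],
    [1,-3.2,0,32,0,0,0],
    [1,-3.2,0,32,0,0,0],
    [1,-3.2,0,20,0,0,0],
    [1,0,0,10,0,0,0],
    [1,0,0,0,0,7,0],
    [1,0,0,0,0,0,0],
    [1,0,0,0,0,0,0],
  ],
)

```text
time: 20.3
tool_pos: [0.4997, -0.0204, 0.3233]
tool_rot: [-0.704, 0.704, -0.066, 0.064]
contact_force: [0.6, 0.3, -2.4]
gripper_width: 0.247
```

Run:
```python
from h import *
s=manip.state();T=T_tool(s);print(s['time'],s['tool_pos'],s['contact_force'],T[:3,:3].round(3).tolist())
plan([.500,-.020,.115],down(-.186),s)
im=manip.grab_frame('top');cv2.imwrite('pics/t9.png',im)
# pot interior: bright blobs
g=im[160:240,330:420];m=(g.min(2)>125).astype('uint8')
n,l,st,ce=cv2.connectedComponentsWithStats(m)
for i in range(1,n):
    if st[i,4]>15:print(st[i],(ce[i]+[330,160]).round(1))
```

```text
20.3 [ 0.49970339 -0.02036891  0.32326926] [ 0.61625301  0.27917079 -2.40272439] [[0.983, -0.003, 0.182], [-0.182, -0.0, 0.983], [-0.003, -1.0, -0.001]]
shift mm [  0.8 208.3   0.6] turn deg [ 0.05  0.17 -0.15]
[  1   9  12  24 141] [335.  177.2]
[ 26   9  50  23 467] [386.3 175.2]
[ 21  25  40  35 580] [370.2 202.9]
[32 25  7  7 37] [365.3 188. ]
[48 25  6  7 34] [380.4 188.2]
[   2   44   76   30 1096] [366.8 223.9]
[48 53  7  7 38] [380.9 215.9]
```

Emit:
apply_moves(
  moves=[
    [1,0,25,0,0,0,0],
    [1,0,40,0,0,0,0],
    [1,0,40,0,0,0,0],
    [1,0,40,0,0,0,0],
    [1,0,30,0,0,0,0],
    [1,0,20,0,0,0,0],
    [1,0,10,0,0,0,0],
    [1,0,5,0,0,0,0],
    [1,0,3,0,0,0,0],
    [1,0,2,0,0,0,0],
    [1,0,2,0,0,0,0],
    [1,0,2,0,0,0,0],
    [1,0,0,0,0,0,0],
  ],
)

```text
time: 21.65
tool_pos: [0.4996, -0.0201, 0.1045]
tool_rot: [-0.704, 0.704, -0.066, 0.065]
contact_force: [0.1, 0.0, -3.2]
gripper_width: 0.245
```

Emit:
apply_moves(
  moves=[
    [1,0,1,0,0,0,0],
    [1,0,1,0,0,0,0],
    [1,0,0.5,0,0,0,0],
    [1,0,0,0,0,0,0],
  ],
)

```text
time: 22.05
tool_pos: [0.5001, -0.0202, 0.1029]
tool_rot: [-0.704, 0.704, -0.065, 0.065]
contact_force: [-2.3, 0.7, 3.7]
gripper_width: 0.243
```

Emit:
apply_moves(
  moves=[
    [-1,0,0,0,0,0,0],
    [-1,0,0,0,0,0,0],
    [-1,0,0,0,0,0,0],
    [-1,0,0,0,0,0,0],
    [-1,0,0,0,0,0,0],
    [-1,0,0,0,0,0,0],
    [-1,0,-10,0,0,0,0],
    [-1,0,-25,0,0,0,0],
    [-1,0,-35,0,0,0,0],
    [-1,0,-40,0,0,0,0],
    [-1,0,-45,0,0,0,0],
    [-1,0,-45,0,0,0,0],
    [-1,0,0,0,0,0,0],
  ],
)

```text
time: 23.35
tool_pos: [0.5028, -0.0207, 0.3115]
tool_rot: [-0.704, 0.705, -0.061, 0.07]
contact_force: [-0.1, 0.0, 0.0]
gripper_width: 0.997
```

Run:
```python
from h import *
s=manip.state();T=T_tool(s);print(s['time'],s['tool_pos'],s['contact_force'],s['gripper_width'])
C=cam('wrist',s);b=manip.grab_frame('wrist');t=manip.grab_frame('top');cv2.imwrite('pics/t10.png',t);cv2.imwrite('pics/w10.png',b)
print(w2px('wrist',[(.5,-.02,.112),(.435,-.008,.112),(.632,-.2325,.171),(.5165,-.2635,.115)],C).round(0).tolist())
# handle blob in wrist image
m=(b.max(2)<60).astype('uint8');n,l,st,ce=cv2.connectedComponentsWithStats(m)
for i in range(1,n):
    if st[i,4]>150:print(st[i],ce[i].round(1))
# knob in top image: dark blob near the bar
m=(t.max(2)<40).astype('uint8')[120:215,330:440];n,l,st,ce=cv2.connectedComponentsWithStats(m)
for i in range(1,n):
    if st[i,4]>10:print('top',st[i],(ce[i]+[330,120]).round(1),px2w('top',ce[i]+[330,120],.151).round(4))
c=lambda im,s:cv2.resize(im,None,fx=s,fy=s,interpolation=cv2.INTER_CUBIC)
cv2.imwrite('pics/v12.png',np.hstack([c(t[110:260,240:440],3),np.zeros((450,5,3),'uint8')]))
```

```text
23.35 [ 0.5027877  -0.02068768  0.3115023 ] [-0.11258429  0.03352759  0.01341982] 0.997191431837479
[[275.0, 179.0], [275.0, 111.0], [91.0, 357.0], [53.0, 235.0]]
[ 222   83  110  147 7986] [278.3 151.3]
[ 264  111   22   88 1772] [275.  154.1]
[ 34 148  21  11 153] [ 44.2 153.4]
[    0   263   560   157 45087] [279.2 369.7]
top [ 0 25  4 30 78] [331.4 158.9] [[ 0.6139 -0.1524  0.151 ]]
top [29 25 11 11 85] [364.1 150.2] [[ 0.6342 -0.2338  0.151 ]]
top [60 60 11 35 52] [397.1 200.1] [[ 0.5075 -0.3056  0.151 ]]
top [19 67  5 24 29] [350.5 197.8] [[ 0.516  -0.1933  0.151 ]]
top [ 71  69  18  21 155] [407.  200.9] [[ 0.5048 -0.3294  0.151 ]]
top [105  69   5  19  68] [437.4 198.1] [[ 0.5097 -0.4038  0.151 ]]
top [99 70 11 23 52] [432.1 202. ] [[ 0.5006 -0.39    0.151 ]]
top [92 75  8 20 32] [424.1 205.5] [[ 0.4925 -0.3697  0.151 ]]
top [ 3 78  8  9 38] [336.  202.9] [[ 0.5046 -0.1576  0.151 ]]
```

Emit:
apply_moves(
  moves=[
    [-1,0,0,0,0,6,0],
    [-1,0,0,0,0,6,0],
    [-1,0,0,0,0,6,0],
    [-1,18,0,-10,0,0,0],
    [-1,36,0,-20.8,0,0,0],
    [-1,36,0,-20.8,0,0,0],
    [-1,36,10,-20.8,0,0,0],
    [-1,36,15,-20.8,0,0,0],
    [-1,36,15,-20.8,0,0,0],
    [-1,18,10,-10,0,0,0],
    [-1,0,0,0,0,0,0],
    [-1,0,0,0,0,0,0],
  ],
)

```text
time: 24.65
tool_pos: [0.6291, -0.232, 0.2495]
tool_rot: [0.685, -0.685, 0.177, -0.173]
contact_force: [-0.1, 0.4, 0.1]
gripper_width: 1.004
```

Run:
```python
from h import *
s=manip.state();T=T_tool(s);print(s['time'],s['tool_pos'],T[:3,:3].round(3).tolist(),s['joint_pos'].round(2))
C=cam('wrist',s);b=manip.grab_frame('wrist');cv2.imwrite('pics/w11.png',b);t=cv2.imread('pics/t10.png')
print(w2px('wrist',[(.633,-.233,.171),(.633,-.233,.131),(.5165,-.2635,.115),(.5206,-.1736,.131)],C).round(0).tolist())
c=lambda im,w,h:cv2.resize(im,(w,h),interpolation=cv2.INTER_CUBIC)
cv2.imwrite('pics/v12.png',np.hstack([c(b,448,336),c(t[120:245,250:380],350,336)]))
```

```text
24.65 [ 0.6290983  -0.23197317  0.24949195] [[0.878, -0.005, 0.479], [-0.479, 0.002, 0.878], [-0.006, -1.0, -0.001]] [-0.46  0.16  1.5  -0.    1.49 -1.54]
[[277.0, 231.0], [276.0, 213.0], [167.0, 95.0], [274.0, 32.0]]
```

View pics/v12.png

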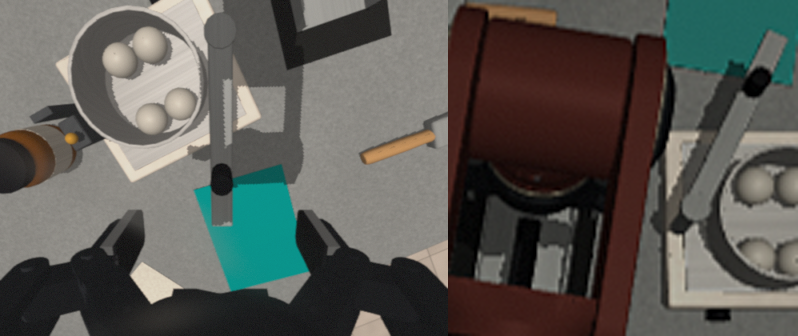

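Emit:
apply_moves(
  moves=[
    [-1,4,10,1,0,0,0],
    [-1,0,25,0,0,0,0],
    [-1,0,25,0,0,0,0],
    [-1,0,20,0,0,0,0],
    [-1,0,8,0,0,0,0],
    [-1,0,0,0,0,0,0],
    [1,0,0,0,0,0,0],
    [1,0,0,0,0,0,0],
    [1,0,0,0,0,0,0],
    [1,0,0,0,0,0,0],
    [1,0,0,0,0,0,0],
    [1,0,0,0,0,0,0],
    [1,0,0,0,0,0,0],
  ],
)

```text
time: 26.0
tool_pos: [0.6342, -0.2336, 0.1645]
tool_rot: [-0.685, 0.685, -0.175, 0.174]
contact_force: [-0.6, 0.0, 3.8]
gripper_width: 0.214
```

Run:
```python
from h import *
s=manip.state();T=T_tool(s);print(s['time'],s['tool_pos'],T[:3,:3].round(3).tolist(),s['contact_force'],s['gripper_width'])
H=np.array([.5206,-.1736]);v=s['tool_pos'][:2]-H;print(np.hypot(*v),np.arctan2(v[1],v[0])+np.pi/2+.045)
```

```text
26.0 [ 0.63420394 -0.23361288  0.16453534] [[0.878, -0.001, 0.479], [-0.479, -0.0, 0.878], [-0.001, -1.0, -0.001]] [-0.63700322  0.0218612   3.78098785] 0.21387701010828214
0.12848113066626582 1.129793959073521
```

Emit:
apply_moves(
  moves=[
    [1,0,-1,-5.5,0,2.5,0],
    [1,-0.4,0,-10.9,0,5,0],
    [1,-0.5,0,-10.9,0,5,0],
    [1,-0.5,0,-10.9,0,5,0],
    [1,-0.5,0,-10.9,0,5,0],
    [1,-0.5,0,-10.9,0,5,0],
    [1,-0.5,0,-10.9,0,5,0],
    [1,-0.5,0,-10.9,0,5,0],
    [1,-0.5,0,-10.9,0,5,0],
    [1,-0.5,0,-10.9,0,5,0],
    [1,-0.5,0,-10.9,0,5,0],
    [1,0,0,0,0,0,0],
  ],
)

```text
time: 27.2
tool_pos: [0.543, -0.2983, 0.1647]
tool_rot: [-0.536, 0.538, -0.46, 0.46]
contact_force: [1.7, -4.2, -1.6]
gripper_width: 0.212
```

Run:
```python
from h import *
s=manip.state();T=T_tool(s);print(s['time'],s['tool_pos'],T[:3,:3].round(3).tolist(),s['contact_force'],s['gripper_width'])
H=np.array([.5206,-.1736]);v=s['tool_pos'][:2]-H;print(np.hypot(*v),np.arctan2(v[1],v[0])+np.pi/2+.045)
```

```text
27.2 [ 0.54297675 -0.29825678  0.16466218] [[0.153, -0.001, 0.988], [-0.988, -0.002, 0.153], [0.002, -1.0, -0.001]] [ 1.74754547 -4.18113473 -1.61005037] 0.2123796251674108
0.1266492463563577 0.22261522991368105
```

Emit:
apply_moves(
  moves=[
    [1,-0.1,0,-5.4,0,2.5,0],
    [1,-0.1,0,-5.4,0,2.5,0],
    [1,-0.1,0,-5.4,0,2.5,0],
    [1,-0.1,0,-5.4,0,2.5,0],
    [1,-0.1,0,-5.4,0,2.5,0],
    [1,0,0,0,0,0,0],
  ],
)

```text
time: 27.8
tool_pos: [0.5198, -0.2996, 0.1648]
tool_rot: [-0.486, 0.484, -0.512, 0.518]
contact_force: [14.1, -7.4, -7.9]
gripper_width: 0.209
```

Run:
```python
from h import *
s=manip.state();T=T_tool(s);print(s['time'],s['tool_pos'],s['contact_force'],s['gripper_width'])
H=np.array([.5206,-.1736]);v=s['tool_pos'][:2]-H;print(np.hypot(*v),np.arctan2(v[1],v[0])+np.pi/2+.045)
```

```text
27.8 [ 0.51981463 -0.29962903  0.1647921 ] [14.06458933 -7.43410611 -7.85193318] 0.20926466512126118
0.12603147216757168 0.038768422068528555
```

Emit:
apply_moves(
  moves=[
    [1,0,0,-1.5,0,0,0],
    [1,0,0,-1.5,0,0,0],
    [1,0,0,0,0,0,0],
  ],
)

```text
time: 28.1
tool_pos: [0.5196, -0.2996, 0.1649]
tool_rot: [-0.487, 0.483, -0.509, 0.52]
contact_force: [24.8, -8.5, -14.1]
gripper_width: 0.208
```

Emit:
apply_moves(
  moves=[
    [1,0,0,3,0,0,0],
    [-1,0,0,0,0,0,0],
    [-1,0,0,0,0,0,0],
    [-1,0,0,0,0,0,0],
    [-1,0,0,0,0,0,0],
    [-1,0,0,0,0,0,0],
    [-1,0,-10,0,0,0,0],
    [-1,0,-25,0,0,0,0],
    [-1,0,-30,0,0,0,0],
    [-1,0,-35,0,0,0,0],
    [-1,0,0,0,0,0,0],
  ],
)

```text
time: 29.2
tool_pos: [0.5189, -0.3002, 0.2728]
tool_rot: [-0.484, 0.484, -0.512, 0.519]
contact_force: [0.5, -0.2, 0.8]
gripper_width: 1.005
```

Run:
```python
from h import *
s=manip.state();print(s['time'],s['tool_pos'],s['contact_force'])
C=cam('wrist',s);b=manip.grab_frame('wrist');cv2.imwrite('pics/w13.png',b)
m=(b.max(2)<60).astype('uint8');n,l,st,ce=cv2.connectedComponentsWithStats(m)
for i in range(1,n):
    if st[i,4]>100:print(st[i],ce[i].round(1))
print('pred knob/hinge/end a=0,a=.1')
H=np.array([.5206,-.1736])
for a in(0,.05,.1):
    u=np.array([np.sin(a-.045),-np.cos(a-.045)])
    print(a,w2px('wrist',[np.r_[H+.125*u,.171],np.r_[H+.125*u,.131],np.r_[H,.131],np.r_[H+.06*u,.131],np.r_[H+.186*u,.131]],C).round(1).tolist())
# bar edges: Hough segments, mapped to bar-top plane
e=cv2.Canny(cv2.GaussianBlur(b,(3,3),0),40,100)
L=cv2.HoughLinesP(e,1,np.pi/360,40,minLineLength=45,maxLineGap=5)
for x1,y1,x2,y2 in L[:,0]:
    p=px2w('wrist',[(x1,y1),(x2,y2)],.131,C);d=p[1]-p[0]
    print((x1,y1,x2,y2),'dir from -y',round(float(np.arctan(-d[0]/d[1])),3),p[:,:2].round(3).tolist())
```

```text
29.2 [ 0.51892828 -0.30015682  0.27281528] [ 0.50835369 -0.16532017  0.83254282]
[187  89  11  21 204] [192.  99.]
[197 178   9  17 128] [201.1 186.2]
[262 188  27  35 755] [274.9 205.2]
[289 219  15  21 186] [295.1 228.3]
[    0   263   560   157 45284] [278.9 369.6]
[ 257  294   54   55 1960] [286.4 323.2]
pred knob/hinge/end a=0,a=.1
0 [[267.7, 210.8], [268.3, 196.3], [264.4, 31.8], [266.4, 116.7], [269.9, 261.4]]
0.05 [[276.3, 210.5], [275.7, 196.0], [264.4, 31.8], [270.2, 116.5], [280.1, 261.0]]
0.1 [[284.8, 209.7], [283.0, 195.3], [264.4, 31.8], [274.0, 116.2], [290.4, 260.1]]
(np.int32(45), np.int32(0), np.int32(144), np.int32(68)) dir from -y 0.906 [[0.366, -0.144], [0.428, -0.193]]
(np.int32(0), np.int32(36), np.int32(146), np.int32(74)) dir from -y 1.265 [[0.328, -0.165], [0.429, -0.197]]
(np.int32(254), np.int32(47), np.int32(258), np.int32(127)) dir from -y -0.026 [[0.512, -0.183], [0.511, -0.241]]
(np.int32(401), np.int32(162), np.int32(430), np.int32(44)) dir from -y -0.191 [[0.626, -0.276], [0.643, -0.189]]
(np.int32(0), np.int32(160), np.int32(129), np.int32(189)) dir
[... 2077 characters left out ...]
724, -0.351]]
(np.int32(542), np.int32(226), np.int32(559), np.int32(290)) dir from -y 0.399 [[0.753, -0.341], [0.781, -0.407]]
(np.int32(496), np.int32(318), np.int32(547), np.int32(289)) dir from -y -0.984 [[0.726, -0.434], [0.769, -0.405]]
(np.int32(447), np.int32(267), np.int32(471), np.int32(328)) dir from -y 0.412 [[0.673, -0.376], [0.703, -0.444]]
(np.int32(140), np.int32(309), np.int32(171), np.int32(262)) dir from -y -0.667 [[0.387, -0.401], [0.423, -0.354]]
(np.int32(478), np.int32(299), np.int32(550), np.int32(275)) dir from -y -1.249 [[0.706, -0.412], [0.769, -0.39]]
(np.int32(498), np.int32(318), np.int32(549), np.int32(289)) dir from -y -0.984 [[0.728, -0.434], [0.771, -0.405]]
```

```bash
python3 -c "
from plant import manip
print(manip.job_done())"
```

```text
the job is handed in; nothing more can be done
None
```

I did the whole job in the order asked and handed it in at about 29 s of the 72 s allowed.

- **Balls:** one scoopful lifted all four balls and tipped them into the pot. A wrist picture afterwards showed all four lying in the pot and none on the bench in view.
- **Scoop:** I laid it flat near the middle of its mat and let go. The handle then appeared where predicted in the wrist picture.
- **Keeper bar:** I pinched the knob and swung the bar shut until it met a hard stop. The force rose to about 25 N with only 0.2 mm of further movement, well above the roughly 5 N of the detent.
- **Last check of the bar:** after I let go, the bar's edge lay at -0.026 rad. The shaker's edges read between -0.005 and -0.046 rad and disagreed among themselves by a few hundredths. That puts the bar within about 0.02 rad of fully home, under the 0.05 rad where it is held shut.
- **Not confirmed:** the first angle worked out from the tool position at the stop was 0.039 rad. I put this down to a 2–3 mm error in my hinge estimate. I had used up my 12 pictures by then, so the bar's final position was checked by measurement only, not by eye.
- **Bystanders:** I did not go near the bottle, the jar or the brush. The jar and the brush were still standing clear in the last picture I viewed, but I did not check the bottle again at the end.

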